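# Shift the transfer sled to the flagged bay

### The arm

A 6-joint arm with a two-finger parallel gripper is mounted at the origin on the work surface; the furniture and walls round the work are solid. World frame = base frame: x ahead of the robot, y to its left, z up, the work surface at z = 0. Lengths are in m, angles in rad, forces in N, time in s.
With the tool pointing down it reaches from about 0.35 to 0.85 m from the base axis. Payload 8.1 kg.
Tool frame: the origin (TCP) lies at the very end of the fingers, on their centre line; the grasp point (between the pads) lies 19 mm behind it; z points along the fingers, y is the line along which they close (so a half turn about z gives the same grasp; the last joint's range is limited). The gripper opens to 93 mm and grips with 3 to 60 N. Pads are 15 mm wide; open, the fingers measure 128 mm over their backs; the gripper's body (75 mm by 188 mm) begins 65 mm behind the grasp point.
Start: joints at [1.136, 0.13, 1.488, -0, 1.523, -0.085], TCP at [0.206, 0.564, 0.219] pointing down, gripper open.
Joint ranges: [-2.96, 2.96], [-0.89, 2.26], [0.02, 2.5], [-1.34, 4.48], [0, 2.73], [-2.66, 2.66]. Speed limits (rad/s): [2.39, 2.39, 2.79, 3.14, 3.14, 3.14].

### API

Orientations are given as a unit quaternion [x, y, z, w].
In Python, from bench import robot gives the robot as it stands.
- The arm moves only by the tool send_rows, never from a script. Its argument "series" is one flat list of numbers, 6 for each row, row after row: the shift along the tool's x, y, z in units of 100 mm (1.0 is 100 mm), then the turn, a rotation vector about the tool's x, y, z in units of 90 degrees (1.0 is 90 degrees). In form: [x, y, z, ax, ay, az, x, y, z, ax, ay, az, ...]. A call has 1 to 20 rows; each row shifts and turns the commanded pose from where the row before left it, along the tool's axes as they then stand; what a row does not reach is not made up. A row lasts 1/10 s, in which the tool goes at most 50 mm and 8.59 degrees, less where a joint would pass 70% of its speed; a pose out of reach is approached as far as the arm can. A call with a number of a shift or a turn outside -1 to 1 is refused whole. A call with a gripper value outside its range is refused whole. "fingers" is the closure, from -1 (fully open) to 1 (shut), set as the call begins (left out, the last holds). The fingers move at their own pace and stop on an object; the grip force is fixed at half the most. Time passes only in rows, so rows that do not move let the fingers close. It gives the time, the measured TCP pose, the force, the opening and the grip force at its end, in the units of the state.
- robot.get_obs(): the state, without advancing time (a new reading comes with each control period).
- robot.read_camera(name): name is "scene" or "top" or "wrist"; returns a dict with "pixels" (384x512x3 uint8, blue, green, red), "fovy" (degrees; the focal length in pixels is half the picture's height over the tangent of half this angle, whatever the lens; pixels are square), "cx", "cy" (the principal point, pixels), "dist" ([k1, k2, p1, p2, k3] as OpenCV has them; the pictures are not rectified), "extrinsics" (4x4, takes a point from world to camera coordinates); the wrist camera has in their place "T_tool_cam" (4x4, takes a point from camera to tool coordinates, whose origin is the TCP and whose axes are the flange's). Camera axes: x right, y down, z forward; pixel columns grow to the right and rows downward; lengths in m; the calibration is good to about 2 mm. A picture is of the moment at which its call begins: read the wrist's pose just before it. There is no depth.
- robot.finish_job(): hands the job in; it is judged then, once.
Trained networks look in a picture, given as the dict that the camera call returned (one of the last four; its "shot" number tells which), for a name from the list of things; names that differ only in an ending like _2 or _b are one class to them, and where a whole thing is asked for, a point or a joint stands for the part that bears it (a point fixed in the world has none). Each returns a list of dicts, best first, with "confidence" (0 to 1); they miss things now and then, are a little off and sometimes report something else, mostly with a low value. They report only what shows in the picture. A call takes as long as a camera call.
- robot.find_in(name, picture): "location" ([x, y, z] in m, in world coordinates, good to about 4 mm: the middle of the surface that is visible of it).
- robot.outline_of(name, picture): "pixels" (384x512 bool, what is visible of it).
- robot.tip_of(name, picture): "location" ([x, y, z] in m, in world coordinates, good to about 4 mm: a listed point, or the origin of a listed thing).
The state is a dict: "time": time; "q": joint angles; "joint_vel": joint speeds; "joint_torque": joint torques, N m; "tcp_pos": TCP position; "tool_rot": TCP orientation; "contact_force": force on the tool from outside, world axes, zero at the start; "torque": the same for the moment, N m; "width": opening from 0.0 (shut) to 1.0 (fully open); "grip_force": force on a finger pad.
Only numpy, scipy, OpenCV 4.12 (cv2) and the standard library are available. Lean on these libraries where they do the work, as an engineer would, in place of code of your own. Each camera call takes 0.05 s, during which the arm holds its last target. There are 200 camera calls.

### The job

Push the blue transfer sled, with the orange model car riding on it, along its rail until its red-capped spring catch drops into the notch of the bay where the little flag stands (cones stand at the other two bays), and leave it latched there. The yellow handle is there to be pushed on, gently and from one side: do not pinch it or pull the catch up, do not touch or lift the car, and leave everything else standing where it is.

Things in the scene. Friction and masses are not known exactly. Their poses are not given: they have to be found in the camera images.
- rail: Fixed aluminium guide on the table, 174 (x) by 300 (y) mm. Origin on the table under the middle bay; y runs along the rail, x across it, away from the robot. On it, at x = -70 mm, runs a steel bar, top 20 mm high, with three V notches at y = -80, 0, +80 mm (16 mm wide, 5.6 deep, flanks 35 degrees), marked by white lines. Rubber stops end the sled's travel at y = -105 and +105 mm.
- sled_mark (a point): Centre of the blue sled, 20 mm above the table; axes as the rail's. Its y in the rail's frame is the sled's place: -80, 0 or +80 mm when latched. The sled slides only along the rail's y (friction about 1.2 N plus 30 N per m/s) and starts unlatched between the middle and the +y notch. Deck 110 (x) by 74 (y) mm, 30 mm above the table.
- handle_mid (a point): Middle of the yellow handle, 70 mm above the table: an upright paddle on the sled's near side, 104 mm to -x of sled_mark, from 30 to 85 mm above the table, 28 mm wide (x), 14 mm thick (y). Push its +y face to move the sled to -y, its -y face to move it to +y. About 6 to 15 N takes the catch out of a notch, so a bay can be crossed.
- sled: The whole blue sled with its handle and catch; origin on the table surface 20 mm below sled_mark, axes as the rail's.
- plate_left: Yellow plate, 28 x 5 x 55 mm, forming the +y face of the handle; origin at its middle, 57.5 mm above the table.
- plate_right: Yellow plate, 28 x 5 x 55 mm, forming the -y face of the handle; origin at its middle, 57.5 mm above the table.
- catch (a joint): Drop of the spring catch in m: about 0 riding on the bar, about 0.0047 seated in a notch. It is a ball-ended pin with a red cap on the small block between handle and deck; cap top 58 mm above the table when riding. Within about 6 mm of a notch the spring draws the sled on into it, ahead of the finger, and the pushing force dips.
- flag_1: Marshal flag, red, white and blue bands, on a black foot, 24 x 42 x 68 mm; marks the wanted bay. Stands loose on the rail's far edge, origin (centre of its underside, 8 mm above the table) at x = +75 mm and y = -80, 0 or +80 mm of the rail, axes as the rail's. Its mast stands 9 mm to +y of the origin.
- cone_0: Orange traffic cone, 26 x 26 x 30 mm, loose on the rail's far edge at a bay that is not wanted; origin at the centre of its underside.
- cone_1: Orange traffic cone, 26 x 26 x 30 mm, loose on the rail's far edge at the other bay that is not wanted; origin at the centre of its underside.
- car_orange: Orange model race car, 55 x 101 x 43 mm, riding loose on the sled's deck across the rail between low lips; origin at the centre of its underside. Its top is about 75 mm above the table. Not to be touched.
- crate_0: Small blue open crate, 42 x 54 x 36 mm, on the table right of the vice; origin at the centre of its underside. Leave alone.
- crate_1: Small blue open crate, 42 x 54 x 36 mm, on the table right of the vice; origin at the centre of its underside. Leave alone.
- lorry_blue: Model lorry with blue cab and white box, 48 x 147 x 58 mm; origin at the centre of its underside. Leave alone.
- glue_bottle: White bottle with red cap, 31 x 31 x 86 mm; origin at the centre of its underside. Leave alone.
- barrier_block_0: Red and white guard block, 16 x 100 x 24 mm, left of the robot, before the rail; origin at the centre of its underside. Leave alone.
- screwdriver_red: Red-handled screwdriver, 27 x 171 x 25 mm; origin at the centre of its underside. Leave alone.

How it is judged:
By the outcome, as a careful person would: the job done as asked, in the order asked, and still so for the second after the job is handed in, with the robot touching nothing.
It also fails if it takes over 38 s, if anything falls off the work surface, if the arm or the gripper's body presses on something with over 40 N, if the wrist force passes 120 N, or if a joint passes its speed limit or range.

## Working session

There is one attempt and no reset: what is moved stays moved. The work goes in short steps, Python scripts to look and compute and a tool call to move; the robot and the scene stay as the last step left them, time stands still between calls to the robot, and variables do not carry over. Pictures are saved under pics/ and viewed, at most 10 in all, crops included, and the job is handed in when it is done.

Besides the shell and the picture viewer there is one more tool, called after "Emit:" as a command line: name --argument value ..., lists and objects as JSON in quotes. send_rows: Moves the arm, as the interface text tells. Its arguments: {"type":"object","properties":{"series":{"type":"array"},"fingers":{"type":"number"}},"required":["series"]}

```bash
mkdir -p pics; python3 - <<'E'
from bench import robot
import cv2,numpy as np
o=robot.get_obs();print(o['time'],o['tcp_pos'],o['tool_rot'],o['contact_force'],o['width'])
ims=[]
for c in ['scene','top']:
    p=robot.read_camera(c);ims.append(p['pixels'].copy())
    for n in ['sled_mark','handle_mid','flag_1','cone_0','rail','car_orange','barrier_block_0','plate_left','plate_right','glue_bottle']:
        print(c,n,[(np.round(d['location'],4).tolist(),round(d['confidence'],2)) for d in robot.tip_of(n,p)[:3]])
cv2.imwrite('pics/scene.png',ims[0]);cv2.imwrite('pics/top.png',ims[1])
E
```

```text
0.0 [0.20534629 0.56316419 0.21760082] [ 1.73990022e-01  9.84746997e-01 -8.75325724e-04 -2.40653694e-04] [ 0.15756553  0.11304525 -0.30544633] 0.994622887489281
scene sled_mark [([0.5721, 0.2208, 0.0213], 0.83)]
scene handle_mid [([0.4675, 0.1948, 0.0705], 0.74)]
scene flag_1 [([0.6716, 0.113, 0.0071], 0.41)]
scene cone_0 [([0.6487, 0.1807, 0.0084], 0.54)]
scene rail [([0.3693, -0.3374, 0.0042], 0.63), ([0.5814, 0.1696, -0.0007], 0.55)]
scene car_orange [([0.5669, 0.2251, 0.0275], 0.7), ([0.5808, 0.1713, 0.0004], 0.53)]
scene barrier_block_0 [([0.3712, 0.3291, 0.0036], 0.45), ([0.5746, 0.2208, -0.0017], 0.44)]
scene plate_left [([0.4645, 0.2007, 0.0604], 0.58)]
scene plate_right [([0.4665, 0.1928, 0.061], 0.38)]
scene glue_bottle [([0.6361, -0.3964, -0.0039], 0.85)]
top sled_mark []
top handle_mid [([0.4651, 0.1976, 0.0701], 0.7), ([0.5857, -0.2899, 0.0013], 0.67)]
top flag_1 [([0.6698, 0.1107, 0.0055], 0.42)]
top cone_0 [([0.6512, 0.1873, 0.0087], 0.58), ([0.6351, 0.2685, 0.0077], 0.57)]
top rail [([0.5786, 0.1744, -0.0013], 0.95)]
top car_orange [([0.5706, 0.22, 0.0317], 0.6)]
top barrier_block_0 [([0.3761, 0.328, 0.0011], 0.78)]
top plate_left []
top plate_right [([0.467, 0.192, 0.06], 0.53)]
top glue_bottle [([0.6304, -0.392, 0.0015], 0.76)]
```

```bash
python3 -c "
from bench import robot
print(robot.get_obs()['time'])"
```

```text
1.1
```

View pics/scene.png

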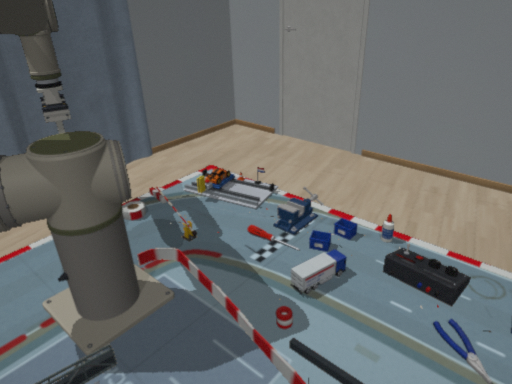

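View pics/top.png

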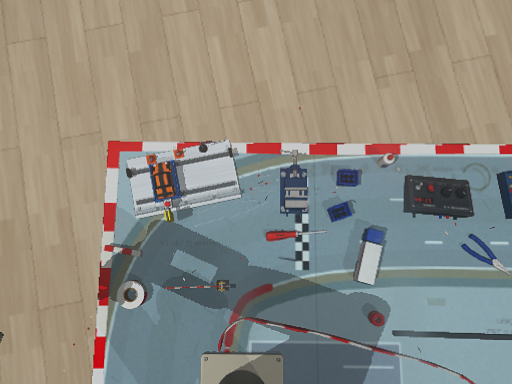

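The scene shows the flag at the right-hand (-y) bay (top view about (203,147)), with cones at the middle and +y bays (178,153) and (152,158). The handle is at (169,212). The networks agree: yaw is about 13° and the sled is at y ≈ +49 mm, so it has to go to -80. I'm moving to above the +y side of the handle with closed fingers.

Emit:
send_rows --series '[-0.333,-0.2,0.08,0,0,0,-0.333,-0.2,0.08,0,0,0,-0.333,-0.2,0.08,0,0,0,-0.333,-0.2,0.08,0,0,0,-0.333,-0.2,0.08,0,0,0,-0.333,-0.2,0.08,0,0,0,-0.333,-0.2,0.08,0,0,0,-0.333,-0.2,0.08,0,0,0,-0.333,-0.2,0.08,0,0,0,-0.333,-0.2,0.08,0,0,0,0,0,0,0,0,-0.092,0,0,0,0,0,-0.092,0,0,0,0,0,-0.092,0,0,0,0,0,-0.092,0,0,0,0,0,0,0,0,0,0,0,0]' --fingers 1

```text
time: 2.7
tcp_pos: [0.4499, 0.2617, 0.1387]
tool_rot: [-0.112, 0.994, 0.0, 0.0]
contact_force: [-0.6, 0.1, -0.1]
width: 0.008
grip_force: 0.0
```

```bash
cat > look.py <<'E'
from bench import robot
import cv2,numpy as np
from scipy.spatial.transform import Rotation as R
def state():
    o=robot.get_obs();Rm=R.from_quat(o['tool_rot']).as_matrix()
    print('t',o['time'],'tcp',np.round(o['tcp_pos'],4),'F',np.round(o['contact_force'],2),'w',round(o['width'],3))
    print('tool yaw of y axis deg',np.degrees(np.arctan2(Rm[1,1],Rm[0,1])),'z',np.round(Rm[:,2],3))
    return o,Rm
def see(cam,names,file=None):
    p=robot.read_camera(cam);im=p['pixels'].copy()
    for n in names:
        print(cam,n,[(np.round(d['location'],4).tolist(),round(d['confidence'],2)) for d in robot.tip_of(n,p)[:3]])
    if file: cv2.imwrite('pics/'+file,im)
E
python3 - <<'E'
from look import *
state()
see('wrist',['sled_mark','handle_mid','rail','flag_1','cone_0','plate_left','sled'],'w1.png')
see('top',['sled_mark','handle_mid','rail','flag_1','sled'])
E
```

```text
t 2.7 tcp [0.4499 0.2617 0.1387] F [-0.65  0.14 -0.07] w 0.008
tool yaw of y axis deg 102.82562719624602 z [ 0.  0. -1.]
wrist sled_mark []
wrist handle_mid [([0.4657, 0.2004, 0.0705], 0.62)]
wrist rail [([0.5761, 0.1758, 0.0006], 0.65)]
wrist flag_1 [([0.6682, 0.1116, 0.0079], 0.85)]
wrist cone_0 []
wrist plate_left [([0.4666, 0.205, 0.0575], 0.92)]
wrist sled []
top sled_mark [([0.5655, 0.2172, 0.0195], 0.7)]
top handle_mid [([0.4681, 0.1967, 0.0701], 0.61)]
top rail [([0.6358, 0.2695, 0.0098], 0.74), ([0.5797, 0.1731, -0.0016], 0.59), ([0.5697, 0.2186, 0.0287], 0.47)]
top flag_1 []
top sled [([0.5709, 0.2179, 0.003], 0.7)]
```

View pics/w1.png

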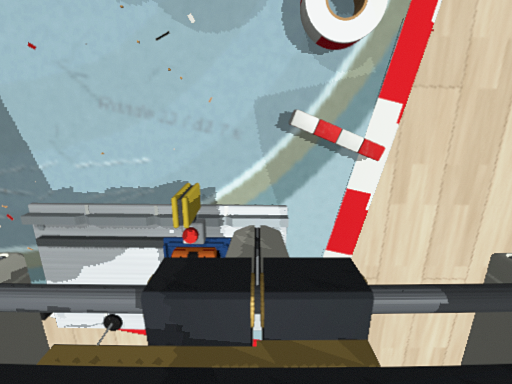

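The wrist view shows the handle at (186,205), the red cap at (191,235) and the rail edge level across the picture, so the tool is aligned with the rail. Fingers are about 42 mm clear on the +y side. Now I descend and approach.

Emit:
send_rows --series '[0.02,0,0.235,0,0,0,0,0,0.235,0,0,0,0,0,0.235,0,0,0,0,0,0.235,0,0,0,0,-0.08,0,0,0,0,0,-0.08,0,0,0,0,0,-0.08,0,0,0,0,0,-0.05,0,0,0,0,0,-0.03,0,0,0,0,0,-0.03,0,0,0,0,0,-0.03,0,0,0,0,0,0,0,0,0,0]'

```text
time: 4.6
tcp_pos: [0.4566, 0.2239, 0.0447]
tool_rot: [-0.114, 0.994, -0.0, 0.0]
contact_force: [0.4, 0.5, 0.5]
width: 0.002
grip_force: 0.0
```

```bash
python3 - <<'E'
from look import *
state()
see('wrist',['handle_mid','plate_left','flag_1','rail'],'w2.png')
see('top',['handle_mid','sled'])
E
```

```text
t 4.6 tcp [0.4566 0.2239 0.0447] F [0.4  0.48 0.5 ] w 0.002
tool yaw of y axis deg 103.06412174210021 z [ 0. -0. -1.]
wrist handle_mid [([0.4671, 0.1992, 0.0718], 0.74)]
wrist plate_left [([0.468, 0.2051, 0.0584], 0.65)]
wrist flag_1 []
wrist rail []
top handle_mid [([0.4667, 0.1941, 0.0695], 0.56), ([0.5847, -0.2863, 0.0011], 0.37)]
top sled [([0.5714, 0.2152, 0.0003], 0.78), ([0.4681, 0.1923, 0.0604], 0.39)]
```

Emit:
send_rows --series '[0,-0.03,0,0,0,0,0,-0.03,0,0,0,0,0,-0.03,0,0,0,0,0,-0.03,0,0,0,0,0,-0.04,0,0,0,0,0,-0.04,0,0,0,0,0,-0.04,0,0,0,0]'

```text
time: 5.7
tcp_pos: [0.4618, 0.2005, 0.0446]
tool_rot: [-0.114, 0.993, 0.0, -0.0]
contact_force: [-2.5, 4.1, 1.1]
width: 0.005
grip_force: 2.1
```

```bash
python3 - <<'E'
from look import *
state()
see('wrist',['handle_mid','plate_left','flag_1','rail'],'w3.png')
see('top',['handle_mid','sled'])
E
```

```text
t 5.7 tcp [0.4618 0.2005 0.0446] F [-2.5   4.09  1.11] w 0.005
tool yaw of y axis deg 103.07514354977951 z [-0.001  0.    -1.   ]
wrist handle_mid [([0.4677, 0.1803, 0.0656], 0.95)]
wrist plate_left [([0.4706, 0.1864, 0.0585], 0.75)]
wrist flag_1 []
wrist rail []
top handle_mid [([0.4716, 0.177, 0.0696], 0.73)]
top sled [([0.5729, 0.1959, -0.002], 0.58)]
```

View pics/w3.png

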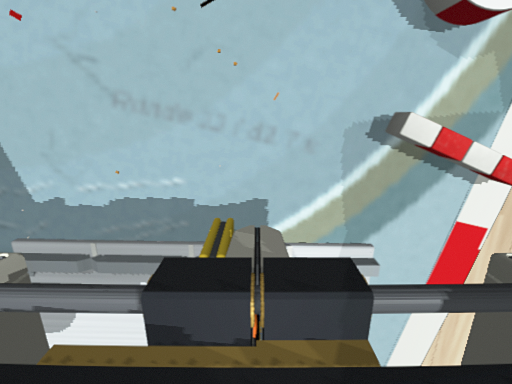

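Contact made with the handle just left of the finger (about (218,235)); the sled is at y ≈ +29. Pushing on towards the middle notch.

Emit:
send_rows --series '[0,-0.03,0,0,0,0,0,-0.03,0,0,0,0,0,-0.03,0,0,0,0,0,-0.03,0,0,0,0,0,-0.03,0,0,0,0,0,-0.03,0,0,0,0,0,-0.03,0,0,0,0,0,-0.03,0,0,0,0]'

```text
time: 6.9
tcp_pos: [0.4674, 0.177, 0.0446]
tool_rot: [-0.114, 0.993, -0.0, -0.0]
contact_force: [-1.6, 1.4, 1.2]
width: 0.006
grip_force: 0.8
```

Emit:
send_rows --series '[0,-0.03,0,0,0,0]'

```text
time: 7.0
tcp_pos: [0.4682, 0.1739, 0.0446]
tool_rot: [-0.114, 0.993, -0.0, 0.0]
contact_force: [0.4, 0.1, -0.2]
width: 0.007
grip_force: 0.2
```

Emit:
send_rows --series '[0,-0.03,0,0,0,0]'

```text
time: 7.1
tcp_pos: [0.4688, 0.1713, 0.0446]
tool_rot: [-0.114, 0.994, 0.0, 0.0]
contact_force: [-2.1, 6.6, 0.3]
width: 0.006
grip_force: 3.2
```

Emit:
send_rows --series '[0,-0.03,0,0,0,0]'

```text
time: 7.2
tcp_pos: [0.4693, 0.1692, 0.0446]
tool_rot: [-0.114, 0.994, 0.001, -0.0]
contact_force: [-2.2, 7.2, 0.5]
width: 0.006
grip_force: 4.0
```

Emit:
send_rows --series '[0,-0.03,0,0,0,0]'

```text
time: 7.3
tcp_pos: [0.4699, 0.1663, 0.0446]
tool_rot: [-0.114, 0.993, 0.001, -0.0]
contact_force: [-3.3, 9.3, 1.0]
width: 0.006
grip_force: 4.5
```

Emit:
send_rows --series '[0,-0.03,0,0,0,0]'

```text
time: 7.4
tcp_pos: [0.4705, 0.1635, 0.0446]
tool_rot: [-0.114, 0.993, 0.001, -0.0]
contact_force: [-2.1, 4.7, 0.6]
width: 0.009
grip_force: 2.8
```

Emit:
send_rows --series '[0,-0.03,0,0,0,0]'

```text
time: 7.5
tcp_pos: [0.4713, 0.1602, 0.0446]
tool_rot: [-0.114, 0.993, 0.0, -0.0]
contact_force: [-1.9, 3.1, 0.2]
width: 0.006
grip_force: 2.0
```

Emit:
send_rows --series '[0,-0.03,0,0,0,0]'

```text
time: 7.6
tcp_pos: [0.472, 0.157, 0.0446]
tool_rot: [-0.114, 0.993, 0.0, -0.0]
contact_force: [-2.4, 4.3, 1.1]
width: 0.007
grip_force: 1.9
```

Emit:
send_rows --series '[0,-0.03,0,0,0,0]'

```text
time: 7.7
tcp_pos: [0.4727, 0.1539, 0.0446]
tool_rot: [-0.114, 0.993, 0.0, -0.0]
contact_force: [-3.2, 3.7, 1.2]
width: 0.006
grip_force: 1.9
```

The middle notch is crossed: force dipped, peaked at about 10 N, then dropped. The sled is now at about -18. On to the flag's bay.

Emit:
send_rows --series '[0,-0.03,0,0,0,0,0,-0.03,0,0,0,0,0,-0.03,0,0,0,0,0,-0.03,0,0,0,0,0,-0.03,0,0,0,0,0,-0.03,0,0,0,0,0,-0.03,0,0,0,0,0,-0.03,0,0,0,0,0,-0.03,0,0,0,0,0,-0.03,0,0,0,0,0,-0.03,0,0,0,0,0,-0.03,0,0,0,0,0,-0.03,0,0,0,0,0,-0.03,0,0,0,0,0,-0.03,0,0,0,0,0,-0.03,0,0,0,0]'

```text
time: 9.3
tcp_pos: [0.4837, 0.1071, 0.0446]
tool_rot: [-0.114, 0.993, -0.0, -0.0]
contact_force: [-2.8, 2.3, -0.7]
width: 0.004
grip_force: 1.8
```

Emit:
send_rows --series '[0,-0.02,0,0,0,0]'

```text
time: 9.4
tcp_pos: [0.4844, 0.105, 0.0447]
tool_rot: [-0.114, 0.994, -0.0, 0.0]
contact_force: [-2.4, 2.7, -0.3]
width: 0.004
grip_force: 1.5
```

Emit:
send_rows --series '[0,-0.02,0,0,0,0]'

```text
time: 9.5
tcp_pos: [0.4849, 0.1031, 0.0447]
tool_rot: [-0.114, 0.993, -0.0, 0.0]
contact_force: [-2.5, 1.8, -1.0]
width: 0.006
grip_force: 1.0
```

Emit:
send_rows --series '[0,-0.02,0,0,0,0]'

```text
time: 9.6
tcp_pos: [0.4854, 0.1012, 0.0448]
tool_rot: [-0.114, 0.993, -0.0, 0.0]
contact_force: [-1.4, 1.7, -0.7]
width: 0.005
grip_force: 0.9
```

Emit:
send_rows --series '[0,-0.015,0,0,0,0]'

```text
time: 9.7
tcp_pos: [0.4861, 0.0996, 0.045]
tool_rot: [-0.114, 0.993, -0.0, 0.001]
contact_force: [-0.0, 0.0, 0.7]
width: 0.008
grip_force: 0.0
```

Emit:
send_rows --series '[0,-0.01,0,0,0,0]'

```text
time: 9.8
tcp_pos: [0.4864, 0.0986, 0.0451]
tool_rot: [-0.114, 0.993, -0.0, 0.001]
contact_force: [-0.3, 1.2, -0.1]
width: 0.003
grip_force: 0.0
```

The force fell to zero, so the catch has snapped in ahead of the finger. Backing off, rising and checking.

Emit:
send_rows --series '[0,0.1,0,0,0,0,0,0.15,0,0,0,0,0,0.2,0,0,0,0,0.1,0.2,-0.2,0,0,0,0.1,0,-0.4,0,0,0,0.1,0,-0.4,0,0,0,0.1,0,-0.3,0,0,0,0,0,0,0,0,0]'

```text
time: 10.6
tcp_pos: [0.4342, 0.1546, 0.1802]
tool_rot: [-0.114, 0.993, 0.001, 0.005]
contact_force: [1.1, 0.5, 0.8]
width: 0.01
grip_force: 0.0
```

```bash
python3 - <<'E'
from look import *
state()
N=['handle_mid','sled_mark','sled','flag_1','rail','cone_0','car_orange']
see('wrist',N,'w4.png')
see('top',N,'t4.png')
see('scene',N,'s4.png')
t=cv2.imread('pics/t4.png')[130:250,100:270];s=cv2.imread('pics/s4.png')[140:230,150:300]
cv2.imwrite('pics/c4.png',np.vstack([cv2.resize(t,(425,300),interpolation=2),cv2.resize(s,(425,255),interpolation=2)]))
E
```

```text
t 10.6 tcp [0.4342 0.1546 0.1802] F [1.08 0.49 0.8 ] w 0.01
tool yaw of y axis deg 103.11398030148443 z [ 0.009  0.002 -1.   ]
wrist handle_mid [([0.4947, 0.077, 0.0689], 0.64)]
wrist sled_mark []
wrist sled []
wrist flag_1 []
wrist rail [([0.4924, 0.0754, 0.0723], 0.67)]
wrist cone_0 [([0.4963, 0.0789, 0.059], 0.52)]
wrist car_orange []
top handle_mid [([0.4921, 0.0703, 0.0704], 0.78)]
top sled_mark [([0.5967, 0.0933, 0.0198], 0.83), ([0.6517, 0.1871, 0.0076], 0.32)]
top sled [([0.5976, 0.0916, 0.0008], 0.9)]
top flag_1 [([0.5965, 0.0894, 0.0043], 0.69), ([0.6347, 0.2727, 0.0067], 0.66), ([0.6672, 0.1089, 0.0087], 0.47)]
top rail [([0.58, 0.1753, -0.0029], 0.71), ([0.5975, 0.0879, 0.0217], 0.61), ([0.5959, 0.0938, 0.0312], 0.45)]
top cone_0 [([0.6508, 0.1851, 0.0094], 0.57), ([0.6363, 0.2672, 0.0057], 0.4)]
top car_orange [([0.5981, 0.0936, 0.0297], 0.85)]
scene handle_mid []
scene sled_mark [([0.6, 0.0952, 0.0243], 0.58)]
scene sled [([0.5983, 0.0961, -0.0001], 0.79)]
scene flag_1 [([0.5951, 0.0983, 0.0298], 0.5), ([0.666, 0.1098, 0.007], 0.45)]
scene rail [([0.5811, 0.1733, 0.0004], 0.91), ([0.4257, -0.1476, -0.0019], 0.17)]
scene cone_0 [([0.6504, 0.1811, 0.0079], 0.58), ([0.637, 0.2666, 0.0093], 0.44)]
scene car_orange [([0.5976, 0.0962, 0.0324], 0.8), ([0.6368, 0.2653, 0.0104], 0.68), ([0.6502, 0.1854, 0.0062], 0.53)]
```

View pics/w4.png

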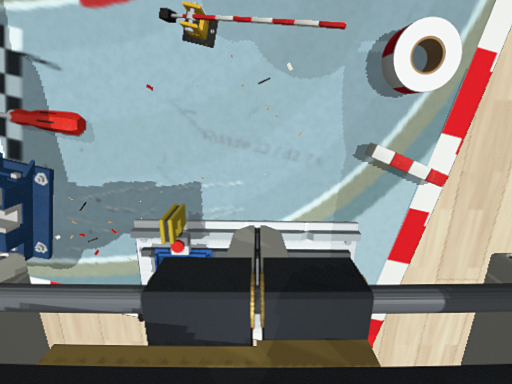

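View pics/c4.png

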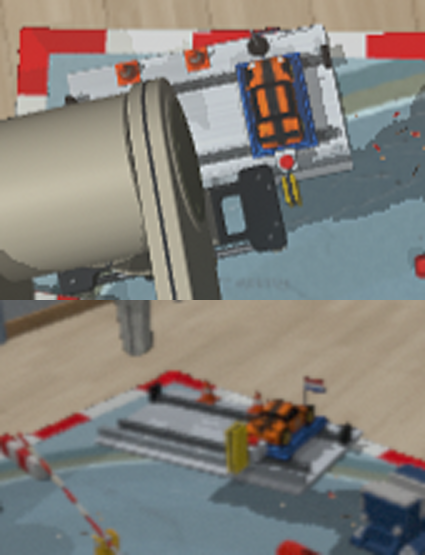

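The pictures show the sled at about y = -81 in the flag's bay: red cap at (178,247) in the wrist view, and in the top crop the car lines up with the flag. The car is still on the deck, and cones and flag are where they were. The gripper is clear, so I'm handing in.

```bash
python3 -c "
from bench import robot
print(robot.finish_job())"
```

```text
the job is handed in; nothing more can be done
None
```

I pushed the sled across the middle notch and into the flag's bay (y ≈ -80 mm), where the push force fell to zero as the catch snapped in; I judged it latched from that and the pictures, with the car still on the deck and the arm clear, then handed the job in at about 11 s.

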